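Unlatch a tool battery from its charger and put it away

TASK

The small tool battery is latched in its charger: pinch its two side release buttons in together, lift it out and stand it upright on the open bench, clear of the charger and the bays. Its storage bay leaves no room for fingers beside the buttons, so take it again by its other two faces and set it down gently, upright and flat on the floor of the empty bay, without dropping it on the way, and let it go. Leave the other battery, the mug, the wooden block and the glue bottle where they stand.

Things in the scene. Friction and masses are not known exactly. Their poses are not given: they have to be found in the camera images.
- pack: the tool battery with the release buttons: a black upright block, 60 (x) x 46 (y) x 80 (z) mm without its buttons, 0.25 to 0.45 kg; origin at the centre of its underside, z up, y through the two buttons. It looks the same turned half round. It starts latched in the charger, its axes along the charger's.
- pack_center (a point): centre of that battery, 40 mm above its underside; axes as pack. Its plain faces at x = +-30 mm (60 mm apart) are those to hold it by when it goes into the bay.
- button_left_face (a point): centre of the outer face of the grey, ribbed release button on the battery's +y face: 31 mm from the battery's mid-plane, 56 mm above its underside; the button is 30 mm wide (x) by 22 mm high (z). Axes as pack.
- button_right_face (a point): the same for the button on the -y face; 62 mm over both buttons at rest, 50 mm with both fully in.
- button_left (a joint): how far the +y button is pressed in, 0 to 0.006 m. A spring pushes it out with 3 N at rest, 6 N fully in. A hook at the foot of the button (top edge 14 mm above the battery's underside) catches under the charger's lip and is clear of it when the button is in by 5 mm or more; both must be in together to lift the battery. The battery can be carried by the two pinched buttons.
- button_right (a joint): the same for the -y button.
- charger: the charger, fixed: grey base 134 x 86 mm reaching from x = -55 to +79 mm, origin on the bench under the battery's place. The battery stands on its floor, 12 mm above the bench. Cheeks with the catching lips at the +-y sides, outer face at y = +-35 mm, top 33 mm above the bench; guide walls at +-x to 30 mm; hump at x = 38 to 76 mm, 36 mm high. z up, y through the buttons.
- empty_bay: the empty storage bay, fixed: plywood floor 86 (x) x 90 (y) mm whose top is 6 mm above the bench, origin on the bench under its middle; two upright cheeks, inner faces at y = +-36 mm, 7 mm thick, 56 mm long in x, top 90 mm above the bench; open to +-x except for a lip 11 mm above the bench, inner face at x = +-38.5 mm. The battery goes in from above, its buttons facing the cheeks, either way round.
- taken_bay: a second bay of the same make, fixed, in which the other battery stands; origin and axes as the empty one.
- spare_center (a point): centre of the other battery, 62 x 74 x 60 mm, which stands loose in the taken bay; to be left alone.
- mug_center (a point): middle of the coffee mug, 96 mm high, 86 x 118 mm with its handle; the point is 48 mm above its underside. Loose; to be left alone.
- riser_center (a point): centre of a plain wooden block 60 (x) x 80 (y) x 88 (z) mm. Loose; to be left alone.
- bottle_center (a point): a point on the axis of the glue bottle, 100 mm above its underside; 48 x 66 mm, 203 mm high. Loose; to be left alone.
There are look-alikes about, which are no part of the job. What is shaped like the pack but pink is not meant. Leave any yellow look-alike of the charger alone.

How it is judged (in metres and radians):
On the way, in this order (a step that is already met when the one before it is completed fails the run):
1. both buttons are pressed in together while the battery is in the charger (value of joint each of button_left, button_right above 0.004 m and z of pack_center in the frame of charger below 0.06 m and horizontal distance between pack_center and charger below 0.01 m), for 0.1 s.
2. the battery stands upright on the bench, let go, clear of charger and bays (height (world z) of pack_center below 0.044 m and angle between pack_center's own z axis and vertical below 0.1 rad and contact force between the fingers and pack below 0.05 N and linear speed of pack below 0.03 m/s and horizontal distance between pack_center and charger above 0.07 m and horizontal distance between pack_center and empty_bay above 0.07 m), for 0.2 s.
At the end, for the whole second after the job is handed in: The battery stands upright (within 4 degrees) on the floor of the empty bay, its centre within 11 mm (x) and 8 mm (y) of the bay's middle and 42 to 49 mm above the bench, let go and at rest; the other battery, mug, block and bottle stand within 3 cm of where they were (x of pack_center in the frame of empty_bay between -0.011 and 0.011 m and y of pack_center in the frame of empty_bay between -0.008 and 0.008 m and z of pack_center in the frame of empty_bay between 0.042 and 0.049 m and angle between pack_center's own z axis and vertical below 0.07 rad and contact force between the fingers and pack below 0.05 N and linear speed of pack below 0.02 m/s); the robot touches nothing.
It fails at once if the battery is dropped (touches nothing while its underside is more than about 25 mm above the bench) (contact force between pack and anything else below 0.02 N and height (world z) of pack_center above 0.066 m).
It fails at once if the other battery is pushed more than 3 cm or tipped (distance of spare_center from where it was at the start of the episode above 0.03 m or angle between spare_center's own z axis and vertical above 0.4 rad).
It fails at once if the mug is pushed more than 3 cm or tipped (distance of mug_center from where it was at the start of the episode above 0.03 m or angle between mug_center's own z axis and vertical above 0.4 rad).
It fails at once if the wooden block is pushed more than 3 cm or tipped (distance of riser_center from where it was at the start of the episode above 0.03 m or angle between riser_center's own z axis and vertical above 0.4 rad).
It fails at once if the glue bottle is pushed more than 3 cm or tipped (distance of bottle_center from where it was at the start of the episode above 0.03 m or angle between bottle_center's own z axis and vertical above 0.4 rad).
It also fails if it takes over 67 s, if anything falls off the work surface, if the arm or the gripper's body presses on something with over 40 N, if the wrist force passes 120 N, or if a joint passes its speed limit or range.

ROBOT

A 6-joint arm with a two-finger parallel gripper is mounted at the origin on a cart in front of the work surface, level with it; the furniture and walls round the work are solid. World frame = base frame: x ahead of the robot, y to its left, z up, the work surface at z = 0. Lengths are in mm, angles in rad, forces in N, time in s.
With the tool pointing down it reaches from about 250 to 800 mm from the base axis. Payload 8.5 kg.
Tool frame: the origin (TCP) lies on the front face of the gripper's body, between the roots of the fingers; the fingertips stand 73 mm ahead of it and the grasp point (between the pads) lies 54 mm ahead of it; z points along the fingers, y is the line along which they close (so a half turn about z gives the same grasp; the last joint's range is limited). The gripper opens to 85 mm and grips with 20 to 120 N. Pads are 22 mm wide; open, the fingers measure 114 mm over their backs; the gripper's body (76 mm by 85 mm) begins 54 mm behind the grasp point. The pads swing forward as they close: fully open they stand 13 mm farther back than shut.
Start: joints at [1.225, 0.238, -0.013, 1.319, 0, 1.571], TCP at [177.934, 493.889, 303.876] pointing down, gripper open.
Joint ranges: [-2.66, 2.66], [-1.03, 1.9], [-1.14, 1.46], [-1.82, 2.27], [-1.45, 1.34], [-3.14, 3.14]. Speed limits (rad/s): [2.22, 2.22, 2.79, 3.14, 3.14, 3.14].

INTERFACE

Orientations are given as a unit quaternion [w, x, y, z].
In Python, from plant import manip, cams gives the robot as it stands.
- The arm moves only by the shell command python3 -m crank 'ROWS'. ROWS is JSON, a list of rows, each a list of 3 entries, a list of its own where there are three numbers: the shift along the tool's x, y, z in cm, then the turn about the tool's z in rad, then the finger opening in cm, from 0 to 8.54. A call has 1 to 20 rows; each row is the pose to reach, as a shift and turn from the pose commanded when the call began, along the tool's axes at that moment; what a row does not reach only later rows make up. A row lasts 1/10 s, in which the tool goes at most 50 mm and 8.59 degrees, less where a joint would pass 70% of its speed; a pose out of reach is approached as far as the arm can. A call with a gripper value outside its range is refused whole. The fingers move at their own pace and stop on an object; the grip force is fixed at half the most. Time passes only in rows, so rows that repeat a pose let the fingers close. It gives the time, the measured TCP pose, the force, the opening and the grip force at its end, in the units of the state.
- manip.sense(): the state, without advancing time (a new reading comes with each control period).
- cams.get_image(name): name is "scene" or "top" or "wrist"; returns the picture (480x640x3 uint8, red, green, blue); there is no depth.
- cams.camera_model(name): a dict with "vertical_fov" (degrees; the focal length in pixels is half the picture's height over the tangent of half this angle, whatever the lens; pixels are square), "cx", "cy" (the principal point, pixels), "xyz" and "rotation" of the camera in the world; the wrist camera has in their place "tool_from_camera" (4x4, takes a point from camera to tool coordinates, whose origin is the TCP and whose axes are the flange's). Camera axes: x right, y up, looking along -z (the intrinsics and any distortion apply to the point x, -y, -z); pixel columns grow to the right and rows downward; lengths in mm; the calibration is good to about 2 mm. A picture is of the moment at which its call begins: read the wrist's pose just before it. camera_model takes no time and is no camera call.
- manip.hand_in(): hands the job in; it is judged then, once.
The state is a dict: "clock": time; "joint_pos": joint angles; "qvel": joint speeds; "tau": joint torques, N m; "tool_pos": TCP position; "orientation": TCP orientation; "force": force on the tool from outside, world axes, zero at the start; "wrist_torque": the same for the moment, N m; "finger_gap": finger opening in mm; "grasp_force": force on a finger pad.
Only numpy, scipy, OpenCV 4.12 (cv2) and the standard library are available. Lean on these libraries where they do the work, as an engineer would, in place of code of your own. Each camera call takes 0.05 s, during which the arm holds its last target. There are 200 camera calls.

## Working session

There is one attempt and no reset: what is moved stays moved. The work goes in short steps, Python scripts to look and compute and a shell command to move; the robot and the scene stay as the last step left them, time stands still between calls to the robot, and variables do not carry over. Pictures are saved under pics/ and viewed, at most 10 in all, crops included, and the job is handed in when it is done.

```bash
mkdir -p pics; python3 - <<'E'
from plant import manip,cams
import cv2,numpy as np
for n in("top","scene"):
    cv2.imwrite(f"pics/{n}0.png",cams.get_image(n)[:,:,::-1])
np.set_printoptions(precision=4,suppress=True)
for n in("top","scene","wrist"): print(n,cams.camera_model(n))
print(manip.sense())
E
```

```text
top {'vertical_fov': 54.96578296855743, 'cx': 317.25177754100736, 'cy': 241.4002066346761, 'xyz': array([ 501.3346,  -33.7618, 1363.546 ]), 'rotation': array([-0.6962, -0.0281,  0.0176,  0.7171])}
scene {'vertical_fov': 44.06045047832273, 'cx': 315.6599733575068, 'cy': 240.1134727488393, 'xyz': array([   89.792 , -1000.651 ,   917.8803]), 'rotation': array([ 0.8664,  0.4377, -0.0998, -0.2185])}
wrist {'vertical_fov': 70.92353889192862, 'cx': 319.82882725496205, 'cy': 242.74099693413442, 'tool_from_camera': array([[ -0.001 ,   0.9451,   0.3269,  83.8244],
       [  1.    ,   0.0004,   0.0019,  -0.3135],
       [  0.0016,   0.3269,  -0.9451, -70.319 ],
       [  0.    ,   0.    ,   0.    ,   1.    ]])}
{'clock': 0.1, 'joint_pos': array([ 1.225 ,  0.2387, -0.0141,  1.3192,  0.    ,  1.5708]), 'qvel': array([ 0.0002, -0.002 ,  0.0015, -0.0007, -0.0008,  0.0013]), 'tau': array([  0.0001, -53.9721,  34.6998,   0.0135,  -0.    ,  -0.    ]), 'tool_pos': array([177.8414, 493.674 , 303.3409]), 'orientation': array([-0.0001,  0.172 ,  0.9851, -0.0006]), 'force': array([0.4306, 0.2994, 0.2358]), 'wrist_torque': array([ 0.0142, -0.0179, -0.0278]), 'grasp_force': 0.0, 'finger_gap': 85.39782510043013}
```

View pics/top0.png

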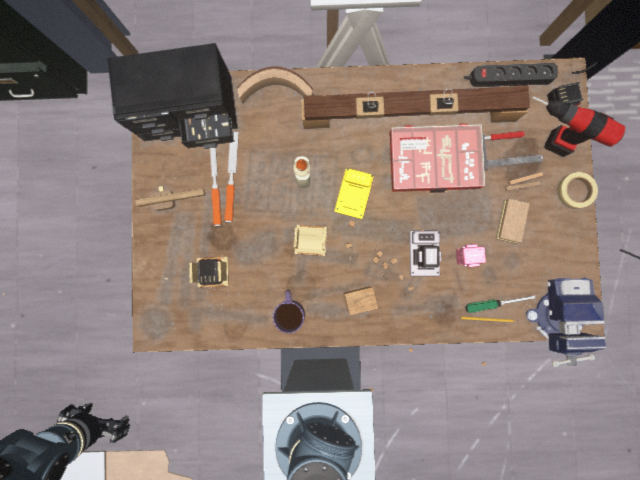

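View pics/scene0.png

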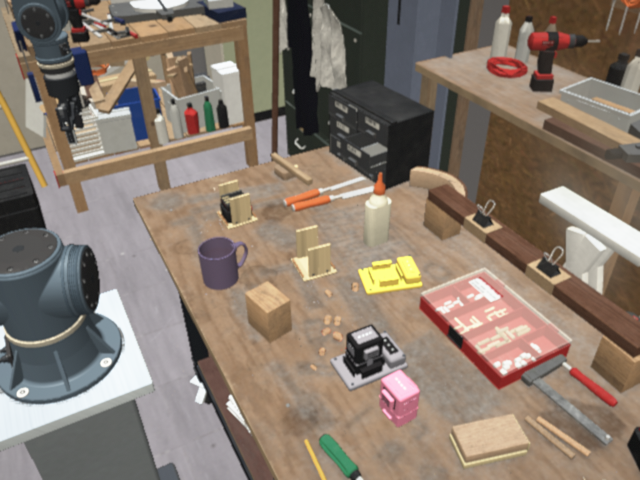

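The top view shows the pack in the grey charger at about (425,253), with its hump towards the far side at (425,238). The empty bay is at (310,240), the taken bay at (209,272), the mug at (289,315), the block at (361,300), the bottle at (302,170), and the pink look-alike at (471,256). I'll get coarse positions from these, then look closer with the wrist camera.

```bash
cat > h.py <<'E'
from plant import manip,cams
import cv2,numpy as np
from scipy.spatial.transform import Rotation as R
np.set_printoptions(precision=2,suppress=True)
def q2R(q): return R.from_quat([q[1],q[2],q[3],q[0]]).as_matrix()
def cam(n,st=None):
    m=cams.camera_model(n); f=240/np.tan(np.radians(m['vertical_fov']/2))
    if n=="wrist":
        st=st or manip.sense(); T=np.array(m['tool_from_camera']); Rt=q2R(st['orientation'])
        return f,m['cx'],m['cy'],Rt@T[:3,:3],Rt@T[:3,3]+st['tool_pos']
    return f,m['cx'],m['cy'],q2R(m['rotation']),np.array(m['xyz'])
def px2w(c,u,v,z):
    f,cx,cy,Rc,p=c; d=Rc@np.array([(u-cx)/f,-(v-cy)/f,-1]); return p+d*(z-p[2])/d[2]
def w2px(c,P):
    f,cx,cy,Rc,p=c; q=(np.asarray(P)-p)@Rc; return np.stack([cx+f*q[...,0]/-q[...,2],cy+f*q[...,1]/q[...,2]],-1)
def topick(xyz,yaw,st=None):
    "shift in tool axes (cm) and turn about tool z to bring TCP to xyz, tool down with tool y along yaw (mod pi)"
    st=st or manip.sense(); Rt=q2R(st['orientation']); s=Rt.T@(np.array(xyz)-st['tool_pos'])/10
    y=Rt.T@np.array([np.cos(yaw),np.sin(yaw),0]); a=np.arctan2(-y[0],y[1]); a=(a+np.pi/2)%np.pi-np.pi/2
    return s,a
E
python3 - <<'E'
from h import *
c=cam("top")
for n,u,v,z in [("chg corner TL",410,231,12),("chg TR",439,231,12),("BL",410,276,12),("BR",440,276,12),("baymid",310,240,6),("mug",289,317,96),("block",361,299,88),("bottle",302,160,203),("taken",209,272,60),("pink",471,250,80),("yellow",355,193,10)]:
    print(n,px2w(c,u,v,z))
f=cams.get_image("top")
cv2.imwrite("pics/c1.png",cv2.resize(f[180:330,280:480,::-1],None,fx=4,fy=4,interpolation=cv2.INTER_CUBIC))
p=np.array([500,-280,400.])
for yaw in(0,1.57):print(topick(p,yaw))
E
```

```text
chg corner TL [ 611.45 -287.66   12.  ]
chg TR [ 608.87 -372.27   12.  ]
BL [ 480.03 -282.14   12.  ]
BR [ 477.51 -369.13   12.  ]
baymid [594.26   6.32   6.  ]
mug [379.43  66.83  96.  ]
block [ 422.19 -131.52   88.  ]
bottle [785.88  15.18 203.  ]
taken [508.44 293.07  60.  ]
pink [ 548.01 -441.06   80.  ]
yellow [ 729.19 -130.73   10.  ]
(array([-56.53, -61.88,  -9.59]), np.float64(1.2250190789567856))
(array([-56.53, -61.88,  -9.59]), np.float64(-0.3449813146857934))
```

View pics/c1.png

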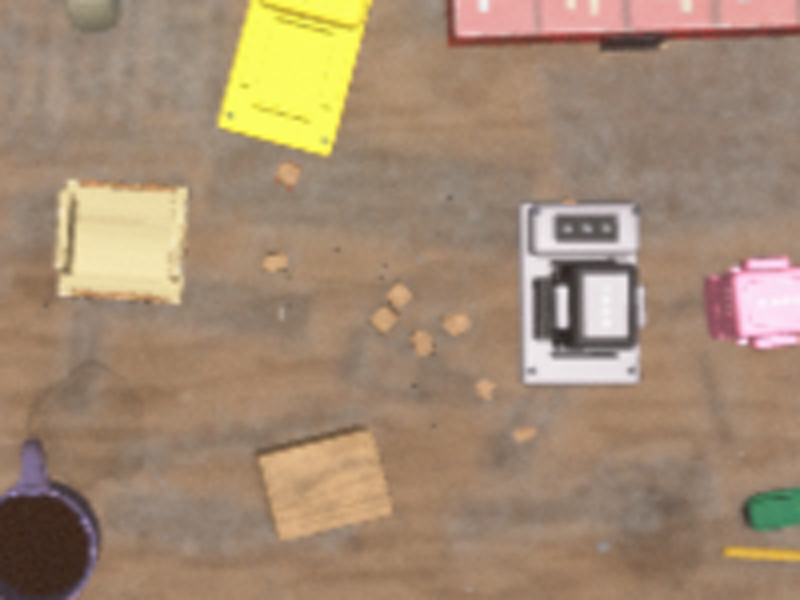

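The charger's hump points away from the robot, its yaw is about -2°, and its origin is near (532,-328). The bay is near (594,6), almost axis-aligned. First I'll look at the bay from above with the wrist camera, then at the charger.

```bash
python3 - <<'E'
from h import *
print(topick([625,6,300],1.56)); 
E
```

```text
(array([-58.6 , -30.73,   0.38]), np.float64(-0.33498130978235263))
```

```bash
python3 -m crank '[[[-58.6,-30.7,0.4],-0.335,8.5],[[-58.6,-30.7,0.4],-0.335,8.5],[[-58.6,-30.7,0.4],-0.335,8.5],[[-58.6,-30.7,0.4],-0.335,8.5],[[-58.6,-30.7,0.4],-0.335,8.5],[[-58.6,-30.7,0.4],-0.335,8.5],[[-58.6,-30.7,0.4],-0.335,8.5],[[-58.6,-30.7,0.4],-0.335,8.5],[[-58.6,-30.7,0.4],-0.335,8.5],[[-58.6,-30.7,0.4],-0.335,8.5],[[-58.6,-30.7,0.4],-0.335,8.5],[[-58.6,-30.7,0.4],-0.335,8.5],[[-58.6,-30.7,0.4],-0.335,8.5],[[-58.6,-30.7,0.4],-0.335,8.5],[[-58.6,-30.7,0.4],-0.335,8.5],[[-58.6,-30.7,0.4],-0.335,8.5],[[-58.6,-30.7,0.4],-0.335,8.5]]'
python3 - <<'E'
from h import *
s=manip.sense(); f=cams.get_image("wrist"); np.save("w1.npy",f); import pickle; pickle.dump(s,open("w1.p","wb"))
c=cam("wrist",s);print(s['tool_pos'],w2px(c,[594,6,6.]))
cv2.imwrite("pics/w1.png",f[:,:,::-1])
print(topick([570,-328,300],1.55))
E
```

```text
clock: 1.85
tool_pos: [624.5, 7.2, 299.9]
orientation: [-0.0, 0.005, 1.0, 0.0]
force: [0.4, 0.1, -0.8]
finger_gap: 85.1
grasp_force: 0.0
[624.51   7.22 299.89] [319.4  179.26]
(array([  5.13, -33.6 ,   0.01]), np.float64(0.011251688847982111))
```

View pics/w1.png

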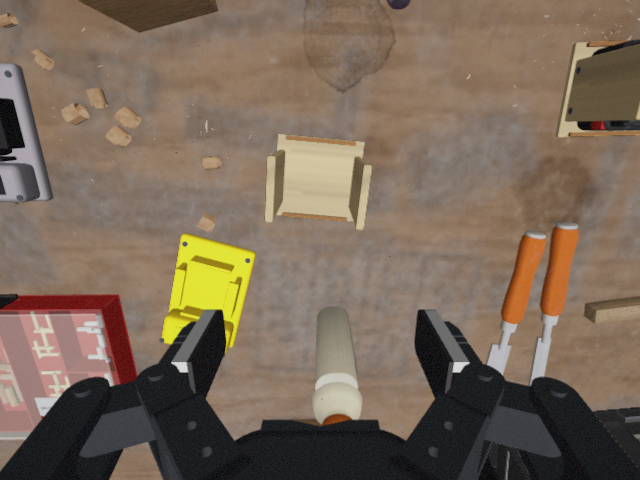

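The bay appears at about (318,180), with cheeks at u≈271 and 363 and a slight yaw. Next I'll go to the charger and view enlarged crops of both together.

```bash
python3 -m crank '[[[5.1,-33.6,0],0.011,8.5],[[5.1,-33.6,0],0.011,8.5],[[5.1,-33.6,0],0.011,8.5],[[5.1,-33.6,0],0.011,8.5],[[5.1,-33.6,0],0.011,8.5],[[5.1,-33.6,0],0.011,8.5],[[5.1,-33.6,0],0.011,8.5],[[5.1,-33.6,0],0.011,8.5],[[5.1,-33.6,0],0.011,8.5],[[5.1,-33.6,0],0.011,8.5],[[5.1,-33.6,0],0.011,8.5]]'
python3 - <<'E'
from h import *
import pickle
s=manip.sense(); g=cams.get_image("wrist"); pickle.dump(s,open("w2.p","wb")); np.save("w2.npy",g)
c=cam("wrist",s);u,v=w2px(c,[535,-328,30.]).astype(int);print(s['tool_pos'],u,v)
f=np.load("w1.npy")
a=f[115:245,250:390]; b=g[max(v-90,0):v+90,u-65:u+65]
print(max(v-90,0),u-65)
a=cv2.resize(a,None,fx=3,fy=3,interpolation=cv2.INTER_CUBIC);b=cv2.resize(b,None,fx=3,fy=3,interpolation=cv2.INTER_CUBIC)
o=np.zeros((max(a.shape[0],b.shape[0]),a.shape[1]+b.shape[1],3),np.uint8);o[:a.shape[0],:a.shape[1]]=a;o[:b.shape[0],a.shape[1]:]=b
print(o.shape);cv2.imwrite("pics/c2.png",o[:,:,::-1])
E
```

```text
clock: 3.0
tool_pos: [571.0, -327.3, 300.4]
orientation: [0.0, 0.01, 1.0, -0.0]
force: [0.3, -0.3, -0.5]
finger_gap: 84.4
grasp_force: 0.0
[ 571.   -327.3   300.36] 319 176
86 254
(540, 810, 3)
```

View pics/c2.png

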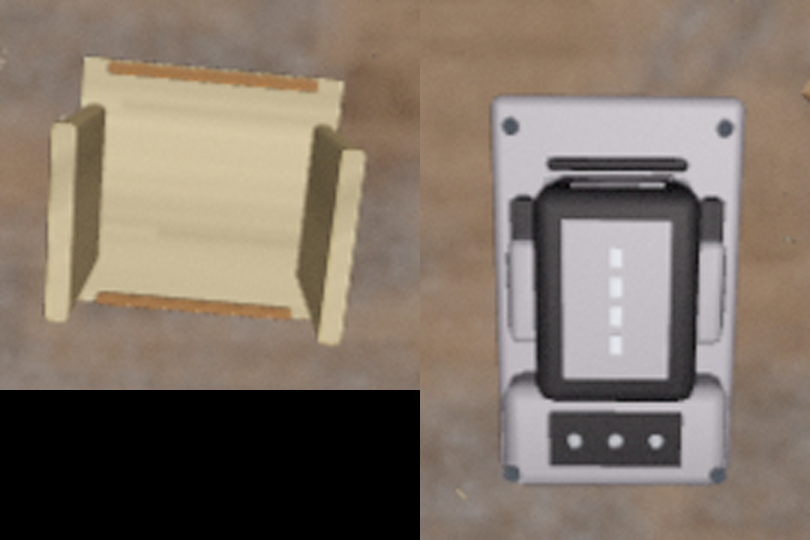

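```bash
python3 - <<'E'
from h import *
import pickle
def rep(n,c,pts,z,ox,oy,fx=0):
    P=np.array([px2w(c,ox+(x-fx)/3,oy+y/3,z) for x,y in pts]); m=P.mean(0)
    d1=P[0]-P[3]; d2=P[1]-P[2]
    print(n,m,"xlen",np.hypot(*d1[:2]),np.hypot(*d2[:2]),"ylen",np.hypot(*(P[0]-P[1])[:2]),np.hypot(*(P[2]-P[3])[:2]))
    for d in(P[3]-P[0],P[2]-P[1]): print("  yaw x",np.arctan2(d[1],d[0]))
    for d in(P[1]-P[0],P[2]-P[3]): print("  yaw y-90",np.arctan2(d[1],d[0])-np.pi/2)
c=cam("wrist",pickle.load(open("w1.p","rb")))
rep("bay cheeks",c,[(52,124),(366,152),(340,344),(46,320)],90,250,115)
rep("bay floor",c,[(85,57),(343,80),(318,319),(77,299)],6,250,115)
c=cam("wrist",pickle.load(open("w2.p","rb")))
rep("base",c,[(492,97),(744,98),(733,485),(503,485)],10,254,86,420)
rep("pack",c,[(535,182),(700,182),(696,400),(537,400)],92,254,86,420)
E
```

```text
bay cheeks [594.25   4.32  90.  ] xlen 54.88058513916025 54.67345889808278 ylen 85.3010178214335 85.00787621654705
  yaw x -0.09311334229832388
  yaw x -0.09846223416498383
  yaw y-90 -0.0977049507195793
  yaw y-90 -0.0952750158532949
bay floor [594.22   5.16   6.  ] xlen 85.60484629445563 85.62706409473614 ylen 89.14239968689493 89.89099268622711
  yaw x -0.08574914939677229
  yaw x -0.07700836370929762
  yaw y-90 -0.095920735632961
  yaw y-90 -0.09604681229981438
base [ 548.61 -327.79   10.  ] xlen 138.16767036060418 137.79634778845073 ylen 84.37822817749554 87.26611504713729
  yaw x -0.031044995747711177
  yaw x -0.010110622241781728
  yaw y-90 -0.024466510843521805
  yaw y-90 -0.02008298591568547
pack [ 532.26 -327.63   92.  ] xlen 59.82126928874244 59.79732711221911 ylen 43.80872883213149 45.28861115656349
  yaw x -0.03783762556863723
  yaw x -0.01309534906057925
  yaw y-90 -0.020612277730583273
  yaw y-90 -0.020242274630310586
```

```bash
python3 - <<'E'
from h import *
print(topick([532.3,-327.6,180],1.551),topick([532.3,-327.6,120],1.551))
E
```

```text
(array([ 3.87, -0.09, 12.03]), np.float64(0.00011796951336706663)) (array([ 3.87, -0.09, 18.03]), np.float64(0.00011796951336706663))
```

```bash
python3 -m crank '[[[3.87,-0.09,10],0,8.5],[[3.87,-0.09,10],0,8.5],[[3.87,-0.09,11],0,8.5],[[3.87,-0.09,12.5],0,8.5],[[3.87,-0.09,14],0,8.5],[[3.87,-0.09,15.5],0,8.5],[[3.87,-0.09,17],0,8.5],[[3.87,-0.09,18.0],0,8.5],[[3.87,-0.09,18.0],0,8.5],[[3.87,-0.09,18.0],0,8.5]]'
python3 - <<'E'
from h import *
s=manip.sense(); g=cams.get_image("wrist"); print(s['tool_pos'],topick([532.3,-327.6,120],1.551))
cv2.imwrite("pics/w3.png",g[:,:,::-1])
E
```

```text
clock: 4.05
tool_pos: [532.1, -328.7, 120.3]
orientation: [0.0, 0.011, 1.0, -0.0]
force: [0.6, -0.1, 0.2]
finger_gap: 84.9
grasp_force: 0.0
[ 532.14 -328.75  120.34] (array([0.  , 0.14, 0.07]), np.float64(-0.0015765549523885092))
```

View pics/w3.png

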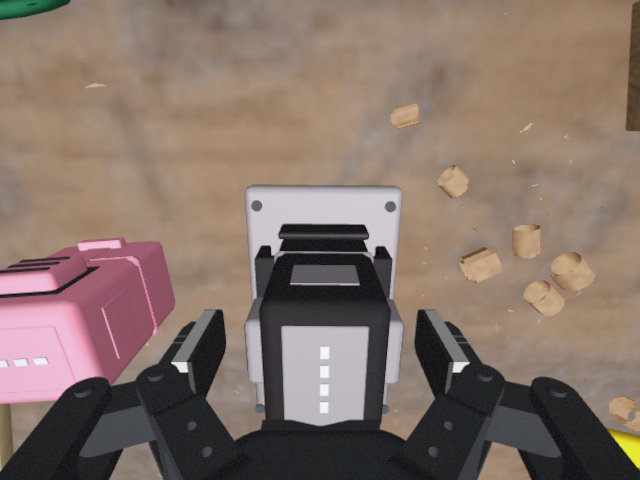

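The pack is centred between the fingers to about 1 mm (pack at u 247–401, pads at 223 and 417). I'll correct that 1 mm and pinch.

```bash
python3 -m crank '[[[0,0.12,0.05],0,8.5],[[0,0.12,0.05],0,7],[[0,0.12,0.05],0,6],[[0,0.12,0.05],0,5],[[0,0.12,0.05],0,4.5],[[0,0.12,0.05],0,4.5],[[0,0.12,0.05],0,4.5],[[0,0.12,0.05],0,4.5],[[0,0.12,0.05],0,4.5],[[0,0.12,0.05],0,4.5],[[0,0.12,0.05],0,4.5],[[0,0.12,0.05],0,4.5]]'
```

```text
clock: 5.3
tool_pos: [532.3, -327.5, 121.5]
orientation: [0.001, 0.011, 1.0, 0.0]
force: [-2.9, 5.7, 17.2]
finger_gap: 46.0
grasp_force: 41.9
```

```bash
python3 - <<'E'
from h import *
print(manip.sense()['finger_gap'],manip.sense()['grasp_force'],manip.sense()['force'])
g=cams.get_image("wrist")[200:480,160:480]; s=cams.get_image("scene")[310:400,310:430]
o=np.zeros((560,800,3),np.uint8);o[:490,:560]=cv2.resize(g,(560,490),interpolation=3);o[:180,560:]=cv2.resize(s,(240,180),interpolation=3)
cv2.imwrite("pics/w4.png",o[:,:,::-1])
E
```

```text
45.95737034752022 41.893129013478756 [-2.91  5.68 17.2 ]
```

View pics/w4.png

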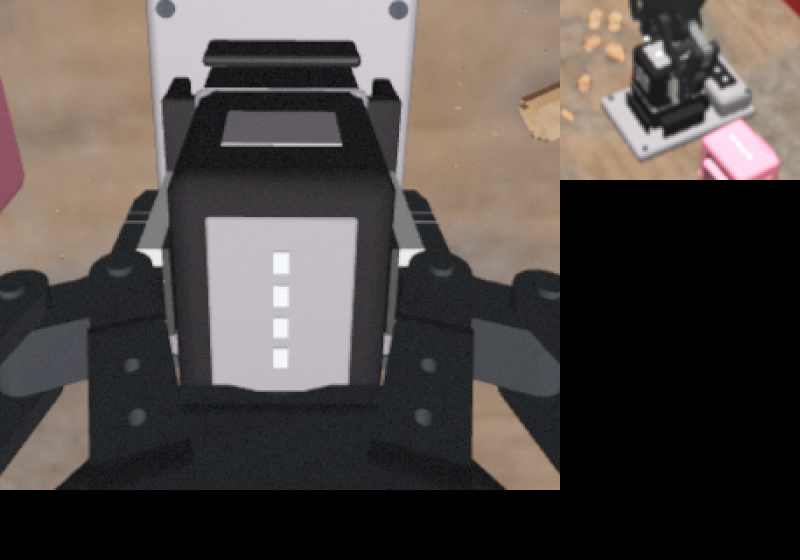

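Both pads are on the buttons and the buttons look pressed flush. I'll lift a little and check that it comes free.

```bash
python3 -m crank '[[[0,0,0],0,4.5],[[0,0,-0.2],0,4.5],[[0,0,-0.4],0,4.5],[[0,0,-0.6],0,4.5],[[0,0,-0.8],0,4.5],[[0,0,-0.8],0,4.5],[[0,0,-0.8],0,4.5]]'
```

```text
clock: 6.1
tool_pos: [531.8, -327.9, 127.2]
orientation: [-0.0, 0.011, 1.0, 0.0]
force: [-0.1, 0.3, -4.2]
finger_gap: 46.2
grasp_force: 39.0
```

It is free: the tool now carries about 4.2 N, the pack's weight. Next I'll lift it clear and carry it to open bench near (620,-215).

```bash
python3 - <<'E'
from h import *
c=cam("top");print([px2w(c,*p,0)[:2] for p in [(380,254),(394,261),(362,219),(349,223)]])
print(topick([620,-215,172],1.551))
E
```

```text
[array([ 547.06, -198.86]), array([ 525.23, -239.22]), array([ 652.44, -149.51]), array([ 641.71, -110.6 ])]
(array([-8.57, 11.48, -4.48]), np.float64(-0.0020594952005512646))
```

```bash
python3 -m crank '[[[0,0,-1],0,4.5],[[0,0,-2],0,4.5],[[0,0,-3],0,4.5],[[0,0,-4],0,4.5],[[0,0,-5],0,4.5],[[-1.5,2,-5],0,4.5],[[-3,4,-5],0,4.5],[[-4.5,6,-5],0,4.5],[[-6,8,-5],0,4.5],[[-7.5,10,-5],0,4.5],[[-8.6,11.5,-5],0,4.5],[[-8.6,11.5,-4],0,4.5],[[-8.6,11.5,-2.5],0,4.5],[[-8.6,11.5,-1],0,4.5],[[-8.6,11.5,0.2],0,4.5],[[-8.6,11.5,0.8],0,4.5],[[-8.6,11.5,1.2],0,4.5],[[-8.6,11.5,1.2],0,4.5],[[-8.6,11.5,1.2],0,4.5]]'
```

```text
clock: 8.0
tool_pos: [620.6, -215.0, 116.0]
orientation: [0.0, 0.011, 1.0, -0.0]
force: [0.4, 0.3, -4.7]
finger_gap: 45.9
grasp_force: 39.0
```

```bash
python3 -m crank '[[[0,0,0.15],0,4.5],[[0,0,0.3],0,4.5],[[0,0,0.4],0,4.5],[[0,0,0.5],0,4.5],[[0,0,0.5],0,4.5],[[0,0,0.5],0,4.5]]'
```

```text
clock: 8.6
tool_pos: [620.4, -214.7, 110.4]
orientation: [-0.0, 0.011, 1.0, -0.0]
force: [0.0, -0.7, -3.2]
finger_gap: 46.0
grasp_force: 39.0
```

```bash
python3 -m crank '[[[0,0,0.1],0,4.5],[[0,0,0.2],0,4.5],[[0,0,0.2],0,4.5],[[0,0,0.2],0,4.5]]'
```

```text
clock: 9.0
tool_pos: [620.4, -214.8, 109.6]
orientation: [0.0, 0.011, 1.0, -0.0]
force: [-3.7, 0.4, 5.2]
finger_gap: 45.4
grasp_force: 41.0
```

It's on the bench (the force went from -4 to +5 N). I'll open, pause, rise, back off a little in x and look.

```bash
python3 -m crank '[[[0,0,0],0,5.5],[[0,0,0],0,6.5],[[0,0,0],0,7.5],[[0,0,0],0,8.5],[[0,0,0],0,8.5],[[0,0,0],0,8.5],[[0,0,0],0,8.5],[[0,0,-1],0,8.5],[[0,0,-3],0,8.5],[[0,0,-6],0,8.5],[[0,0,-10],0,8.5],[[-2,0,-14],0,8.5],[[-4,0,-17],0,8.5],[[-4,0,-17],0,8.5],[[-4,0,-17],0,8.5]]'
python3 - <<'E'
from h import *
import pickle
s=manip.sense(); g=cams.get_image("wrist"); pickle.dump(s,open("w5.p","wb"))
u,v=w2px(cam("wrist",s),[620,-215,80.]).astype(int);v0=max(v-90,0);u0=u-130
print(s['tool_pos'],u0,v0)
cv2.imwrite("pics/w5.png",cv2.resize(g[v0:v0+180,u0:u0+260],None,fx=3,fy=3,interpolation=3)[:,:,::-1])
E
```

```text
clock: 10.5
tool_pos: [660.7, -215.6, 279.2]
orientation: [0.001, 0.011, 1.0, -0.0]
force: [0.1, -0.2, -0.3]
finger_gap: 84.7
grasp_force: 0.0
[ 660.71 -215.6   279.22] 190 93
```

View pics/w5.png

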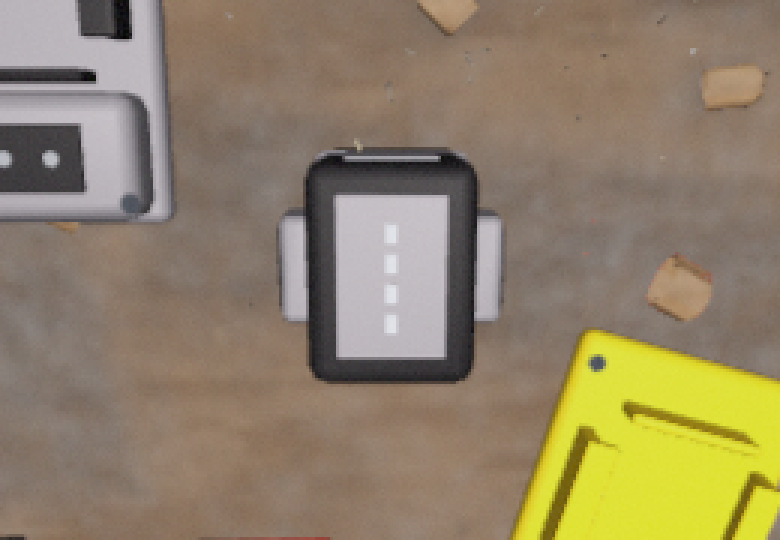

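The pack stands upright on the bench, let go, buttons sprung out. Its top face spans crop corners (306,154), (478,154), (473,381) and (309,381).

```bash
python3 - <<'E'
from h import *
import pickle
c=cam("wrist",pickle.load(open("w5.p","rb")))
P=np.array([px2w(c,190+x/3,93+y/3,80) for x,y in[(306,154),(478,154),(473,381),(309,381)]]);m=P.mean(0);print(m)
print(np.linalg.norm(P-np.roll(P,1,0),axis=1)); d=(P[1]+P[2]-P[0]-P[3]);yaw=np.arctan2(d[1],d[0])-np.pi/2;print("yaw",yaw)
print(topick([m[0],m[1],200],yaw),topick([m[0],m[1],104],yaw))
E
```

```text
[ 620.12 -215.23   80.  ]
[60.16 44.06 60.13 45.21]
yaw -0.022149743565608615
(array([ 3.97, -0.06,  7.81]), np.float64(-1.570316752939454)) (array([ 3.96, -0.06, 17.41]), np.float64(-1.570316752939454))
```

```bash
python3 -m crank '[[[3.96,-0.06,4],1.571,8.5],[[3.96,-0.06,4],1.571,8.5],[[3.96,-0.06,4],1.571,8.5],[[3.96,-0.06,4],1.571,8.5],[[3.96,-0.06,4],1.571,8.5],[[3.96,-0.06,4],1.571,8.5],[[3.96,-0.06,4],1.571,8.5],[[3.96,-0.06,4],1.571,8.5],[[3.96,-0.06,4],1.571,8.5],[[3.96,-0.06,4],1.571,8.5],[[3.96,-0.06,4],1.571,8.5],[[3.96,-0.06,4],1.571,8.5],[[3.96,-0.06,4],1.571,8.5]]'
python3 - <<'E'
from h import *
print(manip.sense()['joint_pos'],topick([620.1,-215.2,104],-0.022))
E
```

```text
clock: 11.85
tool_pos: [619.9, -215.2, 237.6]
orientation: [-0.001, 0.714, 0.7, -0.0]
force: [-0.1, -0.6, -0.1]
finger_gap: 84.8
grasp_force: 0.0
[-0.33  0.49  0.2   1.28 -0.    1.26] (array([-0.  ,  0.04, 13.36]), np.float64(0.0022163429218975406))
```

```bash
python3 -m crank '[[[0,0,3],0,8.5],[[0,0,6],0,8.5],[[0,0,7.5],0,8.5],[[0,0,9],0,8.5],[[0,0,10.5],0,8.5],[[0,0,12],0,8.5],[[0,0,13],0,8.5],[[0,0,13.3],0,8.5],[[0,0,13.3],0,7.5],[[0,0,13.3],0,6.5],[[0,0,13.3],0,5.8],[[0,0,13.3],0,5.5],[[0,0,13.3],0,5.5],[[0,0,13.3],0,5.5],[[0,0,13.3],0,5.5],[[0,0,13.3],0,5.5],[[0,0,13.3],0,5.5]]'
```

```text
clock: 13.55
tool_pos: [621.3, -215.5, 106.4]
orientation: [0.001, 0.715, 0.699, 0.0]
force: [0.7, 0.3, 7.0]
finger_gap: 59.5
grasp_force: 66.2
```

```bash
python3 -m crank '[[[0,0,-0.5],0,5.5],[[0,0,-1.5],0,5.5],[[0,0,-3],0,5.5],[[0,0,-5],0,5.5],[[0,0,-7.5],0,5.5],[[0,0,-10],0,5.5],[[0,0,-11.5],0,5.5],[[0,0,-11.5],0,5.5],[[0,0,-11.5],0,5.5]]'
python3 - <<'E'
from h import *
s=manip.sense();print(s['tool_pos'],s['force'],topick([594.2,4.6,s['tool_pos'][2]],-0.094))
E
```

```text
clock: 14.45
tool_pos: [620.5, -215.3, 220.2]
orientation: [-0.0, 0.715, 0.699, -0.0]
force: [0.4, 1.0, -4.0]
finger_gap: 59.3
grasp_force: 65.6
[ 620.54 -215.32  220.18] [ 0.42  0.99 -4.04] (array([21.93, -3.12, -0.  ]), np.float64(0.07203104278376982))
```

```bash
python3 -m crank '[[[2,-0.3,0],0.02,5.5],[[5,-0.7,0],0.04,5.5],[[8,-1.1,0],0.06,5.5],[[11,-1.6,0],0.072,5.5],[[14,-2,0],0.072,5.5],[[17,-2.4,0],0.072,5.5],[[19.5,-2.8,0],0.072,5.5],[[21,-3,0],0.072,5.5],[[21.9,-3.1,0],0.072,5.5],[[21.9,-3.1,0],0.072,5.5],[[21.9,-3.1,0],0.072,5.5],[[21.9,-3.1,0],0.072,5.5]]'
python3 - <<'E'
from h import *
s=manip.sense(); print(s['tool_pos'],topick([594.2,4.6,112],-0.094))
g=cams.get_image("wrist"); t=cams.get_image("top")
o=np.zeros((360,800,3),np.uint8);o[:,:480]=cv2.resize(g,(480,360),interpolation=3);o[:320,480:]=cv2.resize(t[200:280,270:350],(320,320),interpolation=3)
cv2.imwrite("pics/w6.png",o[:,:,::-1])
E
```

```text
clock: 15.65
tool_pos: [594.7, 3.3, 220.3]
orientation: [0.0, 0.74, 0.673, -0.0]
force: [0.1, -0.6, -4.1]
finger_gap: 59.5
grasp_force: 65.7
[594.71   3.28 220.26] (array([ 0.13, -0.06, 10.83]), np.float64(-0.0011038629906710007))
```

View pics/w6.png

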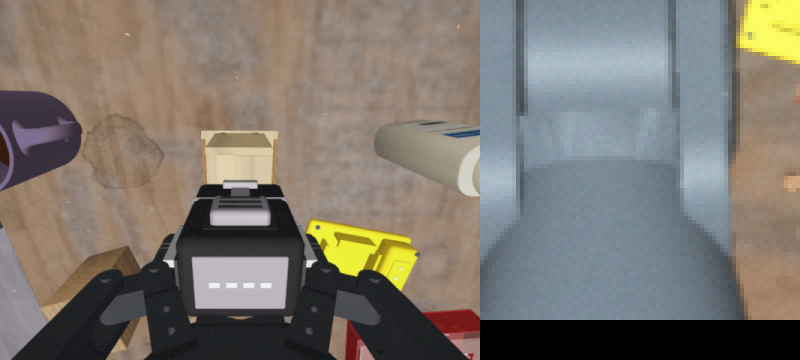

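The pack is upright in the grip and lined up with the bay behind and below it. I'll descend with the 1 mm correction.

```bash
python3 -m crank '[[[0.1,-0.05,0],0,5.5],[[0.1,-0.05,1],0,5.5],[[0.1,-0.05,2],0,5.5],[[0.1,-0.05,3],0,5.5],[[0.1,-0.05,4],0,5.5],[[0.1,-0.05,5],0,5.5],[[0.1,-0.05,6],0,5.5],[[0.1,-0.05,7],0,5.5],[[0.1,-0.05,8],0,5.5],[[0.1,-0.05,9],0,5.5],[[0.1,-0.05,9.6],0,5.5],[[0.1,-0.05,10],0,5.5],[[0.1,-0.05,10.2],0,5.5],[[0.1,-0.05,10.2],0,5.5],[[0.1,-0.05,10.2],0,5.5]]'
```

```text
clock: 17.25
tool_pos: [594.4, 5.3, 118.8]
orientation: [0.0, 0.74, 0.673, 0.0]
force: [-0.3, -0.6, -4.2]
finger_gap: 59.0
grasp_force: 65.7
```

```bash
python3 -m crank '[[[0,0,0.15],0,5.5],[[0,0,0.3],0,5.5],[[0,0,0.45],0,5.5],[[0,0,0.55],0,5.5],[[0,0,0.6],0,5.5],[[0,0,0.6],0,5.5],[[0,0,0.6],0,5.5]]'
```

```text
clock: 17.95
tool_pos: [594.2, 5.3, 112.4]
orientation: [0.0, 0.74, 0.673, 0.0]
force: [0.2, -0.1, -3.8]
finger_gap: 59.8
grasp_force: 65.7
```

```bash
python3 -m crank '[[[0,0,0.1],0,5.5],[[0,0,0.15],0,5.5],[[0,0,0.2],0,5.5],[[0,0,0.2],0,5.5],[[0,0,0.2],0,5.5]]'
```

```text
clock: 18.45
tool_pos: [594.2, 5.3, 112.3]
orientation: [0.0, 0.74, 0.673, 0.0]
force: [-6.0, 0.3, 16.7]
finger_gap: 59.4
grasp_force: 67.9
```

The pack is on the floor of the bay (the expected height, with the force reversed). I'll release and rise.

```bash
python3 -m crank '[[[0,0,-0.1],0,5.5],[[0,0,-0.1],0,6],[[0,0,-0.1],0,7],[[0,0,-0.1],0,8],[[0,0,-0.1],0,8.5],[[0,0,-0.1],0,8.5],[[0,0,-0.1],0,8.5],[[0,0,-0.1],0,8.5],[[0,0,-1],0,8.5],[[0,0,-3],0,8.5],[[0,0,-6],0,8.5],[[0,0,-10],0,8.5],[[-2,0,-14],0,8.5],[[-5,0,-17],0,8.5],[[-5,0,-17],0,8.5],[[-5,0,-17],0,8.5]]'
python3 - <<'E'
from h import *
import pickle
s=manip.sense(); g=cams.get_image("wrist"); pickle.dump(s,open("w7.p","wb"))
u,v=w2px(cam("wrist",s),[594,5,86.]).astype(int);v0=max(v-90,0);u0=u-130
print(s['tool_pos'],s['force'],u0,v0)
cv2.imwrite("pics/w7.png",cv2.resize(g[v0:v0+180,u0:u0+260],None,fx=3,fy=3,interpolation=3)[:,:,::-1])
E
```

```text
clock: 20.05
tool_pos: [589.6, -45.0, 281.5]
orientation: [0.001, 0.74, 0.673, 0.001]
force: [-0.2, -0.0, -0.8]
finger_gap: 85.1
grasp_force: 0.0
[589.62 -45.02 281.52] [-0.16 -0.02 -0.76] 188 81
```

View pics/w7.png

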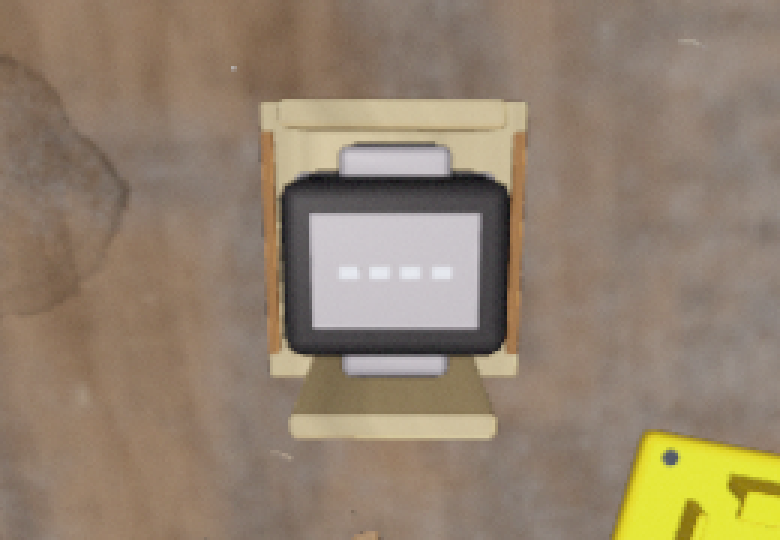

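The pack stands upright and square in the bay, within about 1 mm of the middle (pack centre at crop (395,266), cheek middle at (393,269)), with the gripper clear. I'll hand it in.

```bash
python3 -c "
from plant import manip
print(manip.hand_in())"
```

```text
the job is handed in; nothing more can be done
None
```

The battery was unlatched, stood on the open bench, re-gripped by its plain faces and set down upright in the empty bay, about 1 mm off centre in the last wrist picture. The job is handed in at about 20 s of the 67 s; no verdict was returned.

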